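# Shut the opal into the free bay of the display cabinet

## Robot

A 6-joint arm with a two-finger parallel gripper is mounted at the origin on the work surface. World frame = base frame: x ahead of the robot, y to its left, z up, the work surface at z = 0. Lengths are in m, angles in rad, forces in N, time in s.
With the tool pointing down it reaches from about 0.275 to 0.875 m from the base axis. Payload 12.5 kg.
Tool frame: the origin (TCP) lies at the very end of the fingers, on their centre line; the grasp point (between the pads) lies 19 mm behind it; z points along the fingers, y is the line along which they close (so a half turn about z gives the same grasp; the last joint's range is limited). The gripper opens to 85 mm and grips with 20 to 120 N. Pads are 22 mm wide; open, the fingers measure 114 mm over their backs; the gripper's body (76 mm by 85 mm) begins 54 mm behind the grasp point. The pads swing forward as they close: fully open they stand 13 mm farther back than shut.
Start: joints at [-0.085, 0.351, 1.652, -0, 1.139, -0.085], TCP at [0.55, 0, 0.231] pointing down, gripper open.
Joint ranges: [-2.75, 2.75], [-0.79, 2.1], [0.01, 2.65], [-1.57, 4.71], [0.07, 3.14], [-2.87, 2.87]. Speed limits (rad/s): [2.22, 2.22, 2.79, 3.14, 3.14, 3.14].

## Interface

Orientations are given as a unit quaternion [x, y, z, w].
In Python, from plant import bot, capture, camera_info, order gives the robot as it stands.
- The arm moves only by the tool apply_moves, never from a script. Its argument "deltas" is a list of rows, each a list of 7 numbers: the shift along the tool's x, y, z in mm, then the turn, a rotation vector about the tool's x, y, z in degrees, then the finger opening in mm, from 0 to 85.4. In form: [[dx, dy, dz, ax, ay, az, claw], ...]. A call has 1 to 8 rows; each row is the pose to reach, as a shift and turn from the pose commanded when the call began, along the tool's axes at that moment; what a row does not reach only later rows make up. A row lasts 1/10 s, in which the tool goes at most 50 mm and 8.59 degrees, less where a joint would pass 70% of its speed; a pose out of reach is approached as far as the arm can. A call with a gripper value outside its range is refused whole. The fingers move at their own pace and stop on an object; the grip force is fixed at half the most. Time passes only in rows, so rows that repeat a pose let the fingers close. It gives the time, the measured TCP pose, the force, the opening and the grip force at its end, in the units of the state.
- bot.get_obs(): the state, without advancing time (a new reading comes with each control period).
- capture(name): name is "scene" or "side" or "wrist"; returns (picture, depth): 420x560x3 uint8, blue, green, red; 420x560 float32, m along the optical axis (not along the pixel's ray), 0 where there is no reading.
- camera_info(name): a dict with "intrinsics" (3x3 intrinsics, pixels), "T" (4x4, takes a point from camera to world coordinates); the wrist camera has in their place "hand_eye" (4x4, takes a point from camera to tool coordinates, whose origin is the TCP and whose axes are the flange's). Camera axes: x right, y up, looking along -z (the intrinsics and any distortion apply to the point x, -y, -z); pixel columns grow to the right and rows downward; lengths in m; the calibration is good to about 2 mm. A picture is of the moment at which its call begins: read the wrist's pose just before it. camera_info takes no time and is no camera call.
- order.close_job(): hands the job in; it is judged then, once.
The state is a dict: "t": time; "q": joint angles; "dq": joint speeds; "joint_efforts": joint torques, N m; "tcp_pos": TCP position; "orientation": TCP orientation; "wrist_force": force on the tool from outside, world axes, zero at the start; "wrist_torque": the same for the moment, N m; "width": opening from 0.0 (shut) to 1.0 (fully open); "grip_force": force on a finger pad.
Only numpy, scipy, OpenCV 4.12 (cv2) and the standard library are available. Lean on these libraries where they do the work, as an engineer would, in place of code of your own. Each camera call takes 0.05 s, during which the arm holds its last target. There are 200 camera calls.

## Task

One of the cabinet's two bays is free and the other holds the steel stone gauge. Set the opal down gently, dome up, in the free bay, without dropping it or tipping it over (slide the glass door aside first if it is in the way), then slide the door across over that bay until it is fully home against its stop. Leave the gauge, loupe, jar and scale as they are.

Things in the scene. Friction and masses are not known exactly. Their poses are not given: they have to be found in the camera images.
- cabinet: Low two-bay display cabinet, fixed, brown timber with a glass front (facing its -x): 140 (x) by 280 (y) by 50 mm high. Origin at the centre of its underside; its y runs along its length, from right bay to left bay. Walls 8 mm; a middle wall at y = 0 parts two open-topped bays, each 124 (x) by 128 mm (y) inside, floor 12 mm and rim 50 mm above the desk.
- bay_left (a point): Centre of the floor of the left bay (at +68 mm along the cabinet's y), 12 mm above the desk; axes as the cabinet's.
- bay_right (a point): Centre of the floor of the right bay (at -68 mm along the cabinet's y), 12 mm above the desk; axes as the cabinet's.
- door (a joint): Clear glass door with thin brass edges, 126 (x) by 136 (y) by 5 mm, sliding along the cabinet's y above the rim (top face 56 mm above desk). Value: offset of its centre along the cabinet's y, m: +0.068 (stop) = left bay covered, right bay open; -0.068 (stop) = right bay covered, left open; 0 = half over each. Starts anywhere between, stays where left, slides with 1 to 2 N.
- door_grip (a point): Point on the door's handle, an upright brass fin in the middle of the door, 44 mm long across the sliding direction (x), 10 mm thick along it (y), standing 33 mm above the glass (top 89 mm above the desk). The point lies on its mid-plane, 77 mm above the desk, 12 mm below the fin's top. Axes as the cabinet's.
- opal: Polished pale opal, round and domed, 36 mm across and 24 mm high, 45 g or so, loose on the desk. Flat underside; upright sides from 3 to 14 mm above it, rounding into the dome above. Origin at the centre of its underside, z out of the dome.
- gauge: Steel dial stone gauge lying flat in one of the two bays, dial up: round dial 44 mm across and 12 mm thick, with a bar and two short jaws along its +x (about 80 mm long overall). Loose. Origin at the centre of the dial's underside.
- loupe: Gold-tone folding loupe lying flat on the desk, about 70 by 31 by 14 mm, loose; bystander. Origin under the lens centre, case along its +x.
- jar: Small glass gem jar with black lid, 44 mm across and 40 mm high, loose; bystander. Origin at the centre of its underside.
- scale: Grey carat scale, 150 (x) by 110 (y) by 36 mm high, fixed; bystander. Origin at the centre of its underside.
There are look-alikes about, which are no part of the job. Several things look just like the opal: the one meant starts farthest from the robot's base. There is more than one size of the gauge; the job needs the larger.

How it is judged:
At the end, for the whole second after the job is handed in: The opal lies at rest, dome up (within 0.2 rad), flat on the floor of the bay that does not hold the gauge; the door stands over the opal's bay, within 6 mm of its stop on that side; the gauge is within 15 mm of where it began (((y of opal in the frame of bay_left between -0.05 and 0.05 m and y of gauge in the frame of bay_right below 0.05 m and value of joint door above 0.062 m) or (y of opal in the frame of bay_right between -0.05 and 0.05 m and y of gauge in the frame of bay_left above -0.05 m and value of joint door below -0.062 m)) and x of opal in the frame of cabinet between -0.05 and 0.05 m and z of opal in the frame of cabinet between 0.008 and 0.017 m and angle between opal's own z axis and vertical below 0.2 rad and linear speed of opal below 0.02 m/s and distance of gauge from where it was at the start of the episode below 0.015 m); the robot touches nothing.
It fails at once if the opal is dropped (moves faster than 0.6 m/s while not held: a fall of about 18 mm) (contact force between opal and the fingers below 0.05 N and linear speed of opal above 0.6 m/s).
It fails at once if the opal is tipped over (more than 1 rad) (angle between opal's own z axis and vertical above 1 rad).
It fails at once if the gauge is moved more than 15 mm (distance of gauge from where it was at the start of the episode above 0.015 m).
It fails at once if the loupe or the jar is moved more than 20 mm (distance of any of loupe, jar from where it was at the start of the episode above 0.02 m).
It fails at once if the scale is struck (more than 20 N) (contact force between scale and the arm above 20 N).
It also fails if it takes over 72 s, if anything falls off the work surface, if the arm or the gripper's body presses on something with over 40 N, if the wrist force passes 120 N, or if a joint passes its speed limit or range.

## Working session

There is one attempt and no reset: what is moved stays moved. The work goes in short steps, Python scripts to look and compute and a tool call to move; the robot and the scene stay as the last step left them, time stands still between calls to the robot, and variables do not carry over. Pictures are saved under pics/ and viewed, at most 10 in all, crops included, and the job is handed in when it is done.

Besides the shell and the picture viewer there is one more tool, called after "Call:" as name(argument=value, ...), one argument or row to a line, values as JSON. apply_moves: Moves the arm, as the interface text tells. Its arguments: {"type":"object","properties":{"deltas":{"type":"array"}},"required":["deltas"]}

```bash
mkdir -p pics; cat > h.py <<'E'
import numpy as np, cv2
from plant import bot, capture, camera_info, order
from scipy.spatial.transform import Rotation as R
def cam(name):
    c=camera_info(name); K=np.array(c["intrinsics"])
    if "T" in c: return K,np.array(c["T"]),c
    o=bot.get_obs(); T=np.eye(4); T[:3,:3]=R.from_quat(o["orientation"]).as_matrix(); T[:3,3]=o["tcp_pos"]
    return K,T@np.array(c["hand_eye"]),c
def ray(K,T,u,v):
    d=np.array([(u-K[0,2])/K[0,0],-(v-K[1,2])/K[1,1],-1.]); return T[:3,3],T[:3,:3]@d
def onplane(K,T,u,v,z):
    o,d=ray(K,T,u,v); return o+d*(z-o[2])/d[2]
def cloud(K,T,dep):
    v,u=np.mgrid[:dep.shape[0],:dep.shape[1]]
    P=np.stack([(u-K[0,2])/K[0,0]*dep,-(v-K[1,2])/K[1,1]*dep,-dep],-1)
    return P@T[:3,:3].T+T[:3,3]
def proj(K,T,p):
    c=T[:3,:3].T@(np.array(p)-T[:3,3]); return K[0,2]+K[0,0]*c[0]/-c[2],K[1,2]+K[1,1]*c[1]/c[2]
E
python3 - <<'E'
from h import *
for n in ["scene","side","wrist"]:
    K,T,c=cam(n); p,d=capture(n); cv2.imwrite(f"pics/{n}0.png",p); np.savez(f"{n}0.npz",p=p,d=d,K=K,T=T)
    print(n,K.round(1).tolist(),T.round(3).tolist(),{k:v for k,v in c.items() if k not in("intrinsics","T")})
o=bot.get_obs();print(o["tcp_pos"],o["orientation"],o["t"])
E
```

```text
scene [[527.0, 0.0, 287.0], [0.0, 527.0, 209.2], [0.0, 0.0, 1.0]] [[0.685, -0.597, 0.417, 1.042], [0.728, 0.562, -0.393, -0.404], [0.001, 0.573, 0.82, 1.047], [0.0, 0.0, 0.0, 1.0]] {}
side [[465.2, 0.0, 285.5], [0.0, 465.2, 206.5], [0.0, 0.0, 1.0]] [[0.915, 0.27, -0.302, 0.231], [-0.404, 0.622, -0.671, -0.655], [0.007, 0.736, 0.677, 0.803], [0.0, 0.0, 0.0, 1.0]] {}
wrist [[345.4, 0.0, 286.6], [0.0, 345.4, 211.6], [0.0, 0.0, 1.0]] [[1.0, -0.001, 0.001, 0.55], [0.0, 0.963, 0.271, 0.069], [-0.001, -0.271, 0.963, 0.372], [0.0, 0.0, 0.0, 1.0]] {'hand_eye': array([[ 3.06007600e-04,  9.62678029e-01,  2.70649071e-01,
         6.85874462e-02],
       [ 9.99999951e-01, -2.76329620e-04, -1.47760090e-04,
         4.09959243e-04],
       [-6.74570367e-05,  2.70649103e-01, -9.62678066e-01,
        -1.41140706e-01],
       [ 0.00000000e+00,  0.00000000e+00,  0.00000000e+00,
         1.00000000e+00]])}
[5.49762249e-01 3.40041359e-05 2.30887956e-01] [ 7.07108838e-01  7.07104587e-01 -2.88783490e-04 -3.32032463e-04] 0.15
```

View pics/scene0.png

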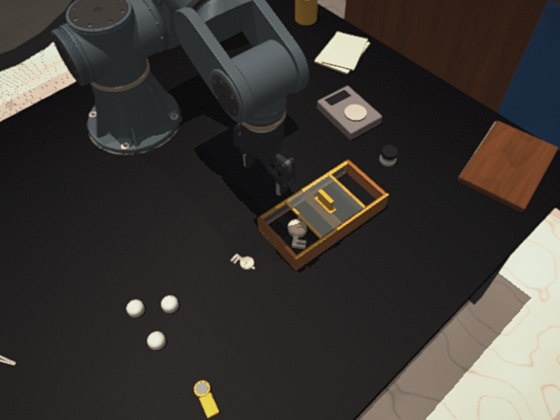

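View pics/side0.png

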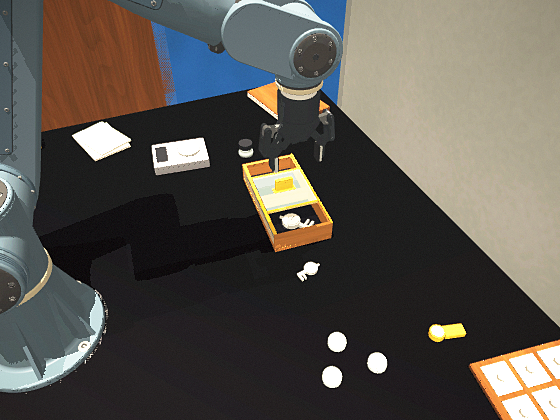

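The scene view shows three opals at (135,308), (169,304) and (156,340). The cabinet is near (323,213), with its door about mid-way (fin at 325,200) and the gauge in the near bay at (298,230). The side view agrees, with opals at (337,341), (332,377) and (376,362) and the fin at (284,184).

```bash
cat > m1.py <<'E'
from h import *
from scipy.optimize import linear_sum_assignment
op={}
V={}
for n,roi in [("scene",(110,280,190,360)),("side",(310,320,400,395))]:
    z=np.load(n+"0.npz"); p,d,K,T=z["p"],z["d"],z["K"],z["T"]; V[n]=(p,d,K,T)
    g=p.min(2); m=np.zeros_like(g); x0,y0,x1,y1=roi; m[y0:y1,x0:x1]=(g[y0:y1,x0:x1]>60)
    k,l,s,c=cv2.connectedComponentsWithStats(m)
    C=cloud(K,T,d)
    op[n]=[]
    for i in range(1,k):
        if s[i,4]<100: continue
        q=onplane(K,T,*c[i],0.011); P=C[l==i]
        op[n].append(c[i]); print(n,c[i].round(1),s[i].tolist(),"plane",q.round(4),"r",np.hypot(*q[:2]).round(3),"ztop",np.percentile(P[:,2],[2,50,98]).round(4),"cloud med",np.median(P,0).round(4))
def tri(a,b):
    A=[];B=[]
    for n,u in (("scene",a),("side",b)):
        o,dd=ray(*V[n][2:],*u); dd/=np.linalg.norm(dd); M=np.eye(3)-np.outer(dd,dd); A.append(M);B.append(M@o)
    x=np.linalg.lstsq(np.vstack(A),np.hstack(B),rcond=None)[0]; return x,np.linalg.norm(np.vstack(A)@x-np.hstack(B))
for a in op["scene"]:
    r=min((tri(a,b) for b in op["side"]),key=lambda t:t[1]); print("tri",a.round(0),r[0].round(4),"gap",r[1].round(4))
# cabinet: points within the neighbourhood by height
for n in V:
    p,d,K,T=V[n]; C=cloud(K,T,d); near=(np.hypot(C[...,0]-.57,C[...,1]+.0)<.35)&(d>0)
    hsv=cv2.cvtColor(p,cv2.COLOR_BGR2HSV); col=(hsv[...,1]>90)&(hsv[...,2]>60)
    for lo,hi in ((.042,.056),(.065,.1)):
        m=near&col&(C[...,2]>lo)&(C[...,2]<hi)
        k,l,s,c=cv2.connectedComponentsWithStats(m.astype(np.uint8))
        i=1+np.argmax(s[1:,4]); P=C[l==i]
        if len(P)<5: continue
        rc=cv2.minAreaRect(P[:,:2].astype(np.float32)*1000)
        print(n,lo,len(P),"rect",np.round(rc[0],1),np.round(rc[1],1),round(rc[2],1),"zmed",np.median(P[:,2]).round(4),"zmax",P[:,2].max().round(4), "mean",P.mean(0).round(4),"px",c[i].round(0))
E
python3 m1.py
python3 - <<'E'
import cv2
import numpy as np
a=cv2.imread("pics/scene0.png")[150:280,230:410]; b=cv2.imread("pics/side0.png")[140:260,220:350]
a=cv2.resize(a,None,fx=3,fy=3,interpolation=2); b=cv2.resize(b,(390*390//360,390),interpolation=2)
h=cv2.resize(b,(260,240)); c=np.zeros((390,800,3),np.uint8); c[:,:540]=a; c[:240,540:]=h
cv2.imwrite("pics/crop1.png",c)
E
```

```text
scene [169.  303.4] [160, 295, 19, 18, 261] plane [ 0.5215 -0.2592  0.011 ] r 0.582 ztop [-0.003   0.0183  0.0245] cloud med [ 0.5257 -0.26    0.0183]
scene [134.6 307.6] [126, 299, 18, 18, 266] plane [ 0.4794 -0.318   0.011 ] r 0.575 ztop [-0.0029  0.0185  0.0243] cloud med [ 0.4834 -0.3187  0.0185]
scene [155.6 340. ] [147, 331, 19, 19, 284] plane [ 0.5689 -0.3271  0.011 ] r 0.656 ztop [-0.0019  0.0186  0.0248] cloud med [ 0.5727 -0.3278  0.0186]
side [336.6 341.5] [327, 332, 20, 20, 318] plane [ 0.5188 -0.2585  0.011 ] r 0.58 ztop [-0.0007  0.0192  0.0249] cloud med [ 0.5161 -0.2626  0.0192]
side [376.7 362.4] [367, 352, 21, 22, 351] plane [ 0.5659 -0.3264  0.011 ] r 0.653 ztop [-0.      0.0193  0.0249] cloud med [ 0.5625 -0.33    0.0193]
side [331.5 376.5] [322, 366, 21, 22, 368] plane [ 0.4766 -0.3173  0.011 ] r 0.573 ztop [-0.0006  0.0199  0.0251] cloud med [ 0.4739 -0.3208  0.0199]
tri [169. 303.] [ 0.5198 -0.2581  0.0086] gap 0.0011
tri [135. 308.] [ 0.4776 -0.317   0.0084] gap 0.0012
tri [156. 340.] [ 0.5673 -0.3261  0.0083] gap 0.0012
scene 0.042 1428 rect [585.9 140.2] [283.7 144.3] 85.3 zmed 0.0497 zmax 0.056 mean [0.5951 0.13   0.0496] px [322. 212.]
scene 0.065 160 rect [588.4 141.9] [12.9 45.9] 88.9 zmed 0.0839 zmax 0.0917 mean [0.5894 0.1404 0.0811] px [325. 199.]
side 0.042 1082 rect [584.6 142.1] [287.  141.9] 85.2 zmed 0.0501 zmax 0.0559 mean [0.5782 0.1116 0.0498] px [287. 201.]
side 0.065 172 rect [584.1 143.4] [14.1 43.8] 87.7 zmed 0.0809 zmax 0.0925 mean [0.583  0.1417 0.0798] px [283. 182.]
```

View pics/crop1.png

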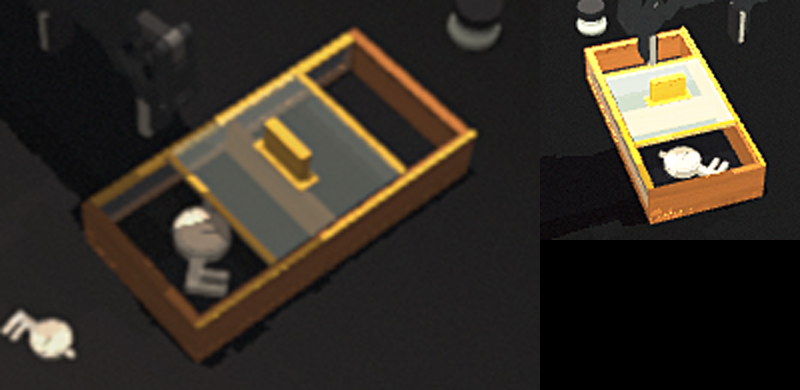

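View pics/wrist0.png

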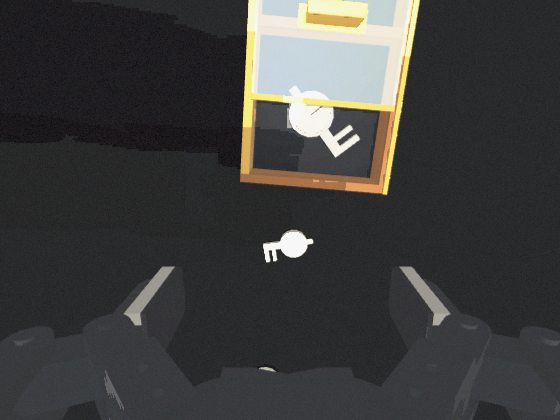

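The crop and wrist views show the gauge in the -y (right) bay, glass front facing the robot, and the door about half-way. That makes the +y (left) bay the free one. Cabinet centre is about (585,141) mm with its y axis at 85.3°. The fin is at (586,142), top about 89 mm, and the target opal is at about (567,-326).

I'll push the door towards -y with shut fingers, starting on the fin's +y side.

Call:
apply_moves(
  deltas=[
    [45,10,0,0,0,0,0],
    [90,20,0,0,0,0,0],
    [135,30,0,0,0,0,0],
    [178,38,0,0,0,0,0],
    [178,38,40,0,0,0,0],
    [178,38,80,0,0,0,0],
    [178,38,100,0,0,0,0],
    [178,38,100,0,0,0,0],
  ],
)

```text
t: 0.95
tcp_pos: [0.5862, 0.1777, 0.1281]
orientation: [0.707, 0.707, -0.002, -0.002]
wrist_force: [0.2, -0.9, 0.7]
width: 0.002
grip_force: 0.0
```

```bash
python3 - <<'E'
from h import *
o=bot.get_obs();print(o["tcp_pos"].round(4) if hasattr(o["tcp_pos"],"round") else o["tcp_pos"],o["width"],o["wrist_force"],o["t"])
p,d=capture("side");cv2.imwrite("pics/side1.png",cv2.resize(p[60:260,200:400],(600,600),interpolation=2))
E
```

```text
[0.5862 0.1777 0.1281] 0.001976430341138517 [ 0.23274485 -0.90671766  0.66525258] 0.95
```

View pics/side1.png

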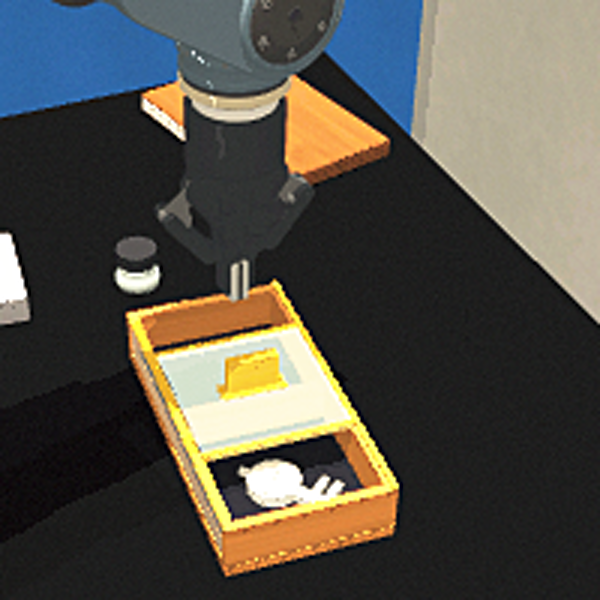

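The side crop shows the shut fingers (240,280) on the far (+y) side of the fin (250,370), in line with it. Next I descend and push.

Call:
apply_moves(
  deltas=[
    [0,0,40,0,0,0,0],
    [0,0,61,0,0,0,0],
    [0,0,61,0,0,0,0],
    [-10,0,61,0,0,0,0],
    [-20,-1,61,0,0,0,0],
    [-30,-2,61,0,0,0,0],
    [-40,-3,61,0,0,0,0],
    [-50,-4,61,0,0,0,0],
  ],
)

```text
t: 1.8
tcp_pos: [0.5842, 0.127, 0.071]
orientation: [0.707, 0.707, 0.0, 0.0]
wrist_force: [1.1, 1.9, 1.3]
width: 0.0
grip_force: 0.8
```

Call:
apply_moves(
  deltas=[
    [-8,-1,0,0,0,0,0],
    [-16,-1,0,0,0,0,0],
    [-24,-2,0,0,0,0,0],
    [-30,-2,0,0,0,0,0],
    [-32,-2,0,0,0,0,0],
  ],
)

```text
t: 2.3
tcp_pos: [0.5818, 0.0954, 0.0701]
orientation: [0.707, 0.707, -0.0, -0.0]
wrist_force: [-0.9, 1.6, -0.2]
width: -0.003
grip_force: 0.6
```

```bash
cat > fin.py <<'E'
from h import *
c0=np.array([.5853,.1412]); a=np.deg2rad(85.25); yd=np.array([np.cos(a),np.sin(a)])
for n in ("scene","side"):
    K,T,_=cam(n); p,d=capture(n); C=cloud(K,T,d); hsv=cv2.cvtColor(p,cv2.COLOR_BGR2HSV)
    m=(hsv[...,1]>90)&(hsv[...,2]>60)&(d>0)&(np.hypot(C[...,0]-c0[0],C[...,1]-c0[1])<.2)&(C[...,2]>.065)&(C[...,2]<.1)
    k,l,s,c=cv2.connectedComponentsWithStats(m.astype(np.uint8)); i=1+np.argmax(s[1:,4]); P=C[l==i]
    rc=cv2.minAreaRect(P[:,:2].astype(np.float32)); print(n,len(P),np.round(rc[0],4),np.round(rc[1],4),"door",((np.array(rc[0])-c0)@yd).round(4))
    cv2.imwrite(f"last_{n}.png",p)
o=bot.get_obs(); print(o["tcp_pos"].round(4),o["wrist_force"],o["t"])
E
python3 fin.py
```

```text
scene 166 [0.5827 0.0797] [0.0184 0.045 ] door -0.0615
side 194 [0.5794 0.0803] [0.0179 0.0451] door -0.0612
[0.5819 0.0957 0.0702] [ 0.31048134 -0.45769714  0.21212872] 2.4
```

The door is at -0.061, so the left bay is open. Next I lift and go to look at the opal with the wrist camera.

Call:
apply_moves(
  deltas=[
    [2,0,-50,0,0,0,0],
    [2,0,-100,0,0,0,0],
    [-40,0,-130,0,0,0,60],
    [-88,-3,-130,0,0,0,60],
    [-136,-6,-130,0,0,0,60],
    [-184,-9,-130,0,0,0,60],
    [-232,-12,-130,0,0,0,60],
    [-280,-15,-130,0,0,0,60],
  ],
)

```text
t: 3.2
tcp_pos: [0.5667, -0.1857, 0.2004]
orientation: [0.707, 0.707, -0.0, 0.0]
wrist_force: [0.8, 0.5, 1.3]
width: 0.702
grip_force: 0.0
```

Call:
apply_moves(
  deltas=[
    [-48,0,0,0,0,0,60],
    [-96,0,0,0,0,0,60],
    [-144,0,0,0,0,0,60],
    [-180,0,0,0,0,0,60],
    [-180,0,0,0,0,0,60],
    [-180,0,0,0,0,0,60],
  ],
)

```text
t: 3.8
tcp_pos: [0.5668, -0.3641, 0.1998]
orientation: [0.707, 0.707, -0.0, -0.0]
wrist_force: [-0.1, 1.0, 0.8]
width: 0.703
grip_force: 0.0
```

```bash
cat > opw.py <<'E'
from h import *
import sys
K,T,_=cam("wrist"); o=bot.get_obs(); p,d=capture("wrist"); C=cloud(K,T,d)
m=((p.min(2)>60)&(C[...,2]<.04)&(d>0)).astype(np.uint8); m[330:]=0
k,l,s,c=cv2.connectedComponentsWithStats(m)
print(o["tcp_pos"].round(4),o["orientation"],o["t"],o["dq"].round(3))
for i in range(1,k):
    if s[i,4]<150: continue
    (u,v),r=cv2.minEnclosingCircle(np.argwhere(l==i)[:,::-1].astype(np.float32)); P=C[l==i]
    q=onplane(K,T,u,v,.009); print(c[i].round(1),(round(u,1),round(v,1),round(r,1)),s[i].tolist(),"plane9",q.round(4),"top",np.percentile(P[:,2],98).round(4),"topcentroid",P[P[:,2]>P[:,2].max()-.004].mean(0).round(4))
np.savez(sys.argv[1],T=T,K=K); cv2.imwrite(f"pics/{sys.argv[1]}.png",p)
E
python3 opw.py w1
```

```text
[ 0.5668 -0.3641  0.1998] [ 7.07430799e-01  7.06782512e-01 -2.48581916e-05 -3.81179449e-04] 3.8 [ 0.032 -0.017  0.02   0.002 -0.002  0.003]
[235.6  71.5] (235.6, 71.7, 22.1) [215, 50, 42, 44, 1395] plane9 [ 0.5215 -0.2584  0.009 ] top 0.0229 topcentroid [ 0.5215 -0.2589  0.0215]
[193.6 138.8] (193.9, 138.0, 20.7) [174, 120, 41, 39, 1257] plane9 [ 0.4798 -0.3166  0.009 ] top 0.0226 topcentroid [ 0.4797 -0.3172  0.0211]
[457.9 145.5] (460.0, 142.0, 36.2) [424, 124, 73, 43, 1880] plane9 [ 0.731  -0.3205  0.009 ] top 0.0141 topcentroid [ 0.7151 -0.3203  0.0127]
[288.5 148.5] (288.5, 148.6, 19.4) [270, 130, 38, 38, 1142] plane9 [ 0.569  -0.3265  0.009 ] top 0.0227 topcentroid [ 0.569  -0.3264  0.0212]
[500.4 273.2] (500.3, 273.0, 62.5) [439, 232, 120, 98, 6549] plane9 [ 0.7916 -0.4558  0.009 ] top 0.0207 topcentroid [ 0.7848 -0.4512  0.0205]
[555.2 290. ] (557.5, 286.0, 17.1) [546, 269, 14, 35, 225] plane9 [ 0.8548 -0.4709  0.009 ] top 0.0132 topcentroid [ 0.851  -0.4741  0.0117]
[453.8 305.2] (457.5, 306.0, 26.6) [431, 292, 54, 30, 1004] plane9 [ 0.7518 -0.4948  0.009 ] top 0.0197 topcentroid [ 0.7449 -0.503   0.0201]
[549.1 319.1] (547.5, 319.0, 15.2) [536, 306, 24, 24, 447] plane9 [ 0.8523 -0.5108  0.009 ] top 0.0132 topcentroid [ 0.8516 -0.5092  0.0119]
```

The wrist camera puts the opal at (0.569, -0.3265), top 23 mm, in agreement with the fixed cameras. It is farther out (0.656 m) than the other two. I'll descend and grasp.

Call:
apply_moves(
  deltas=[
    [37,2,0,0,0,0,60],
    [37,2,45,0,0,0,60],
    [37,2,90,0,0,0,60],
    [37,2,135,0,0,0,60],
    [37,2,160,0,0,0,60],
    [37,2,180,0,0,0,60],
    [37,2,180,0,0,0,60],
    [37,2,180,0,0,0,60],
  ],
)

```text
t: 4.65
tcp_pos: [0.5695, -0.3261, 0.0211]
orientation: [0.707, 0.708, 0.0, 0.0]
wrist_force: [-0.6, -0.2, -0.4]
width: 0.701
grip_force: 0.0
```

Call:
apply_moves(
  deltas=[
    [0,0,8,0,0,0,60],
    [0,0,16,0,0,0,60],
    [0,0,18,0,0,0,60],
    [0,0,18,0,0,0,50],
    [0,0,18,0,0,0,42],
    [0,0,18,0,0,0,38],
    [0,0,18,0,0,0,34],
    [0,0,18,0,0,0,30],
  ],
)

```text
t: 5.45
tcp_pos: [0.5692, -0.3272, 0.003]
orientation: [0.707, 0.707, 0.0, 0.0]
wrist_force: [-1.9, 1.2, 4.5]
width: 0.39
grip_force: 59.3
```

```bash
python3 - <<'E'
from h import *
o=bot.get_obs();print(o["width"],o["wrist_force"].round(2),o["grip_force"])
a,_=capture("side");b,d=capture("wrist")
c=np.zeros((400,800,3),np.uint8); c[:,:400]=cv2.resize(a[310:390,340:420],(400,400),interpolation=2); c[:,400:]=cv2.resize(b[180:380,190:390],(400,400),interpolation=2)
cv2.imwrite("pics/g1.png",cv2.convertScaleAbs(c,alpha=1.5))
E
```

```text
0.3899409726307543 [-1.87  1.25  4.5 ] 59.30693313363008
```

View pics/g1.png

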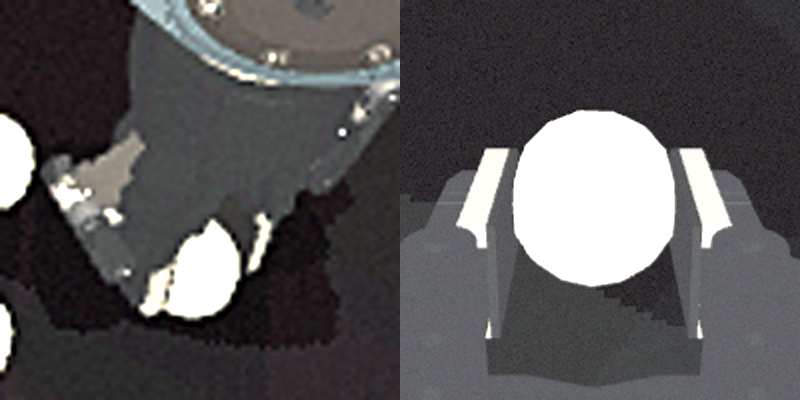

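The grasp picture shows the opal centred between the pads. The 33 mm opening, against 36 mm at the upright sides, together with 4.5 N upward suggests the pads sit on the dome's shoulder. I'll regrip a little lower.

Call:
apply_moves(
  deltas=[
    [0,0,0,0,0,0,40],
    [0,0,0,0,0,0,46],
    [0,0,2,0,0,0,46],
    [0,0,4,0,0,0,46],
    [0,0,4,0,0,0,46],
    [0,0,4,0,0,0,46],
  ],
)

```text
t: 6.15
tcp_pos: [0.5689, -0.3269, -0.0019]
orientation: [0.707, 0.707, -0.0, -0.0]
wrist_force: [-0.0, 0.3, 0.3]
width: 0.536
grip_force: 0.0
```

Call:
apply_moves(
  deltas=[
    [0,0,0,0,0,0,42],
    [0,0,0,0,0,0,39],
    [0,0,0,0,0,0,36],
    [0,0,0,0,0,0,34],
    [0,0,0,0,0,0,32],
    [0,0,0,0,0,0,30],
  ],
)

```text
t: 6.75
tcp_pos: [0.5694, -0.3274, -0.0005]
orientation: [0.707, 0.707, 0.0, 0.001]
wrist_force: [-2.5, 1.0, 10.3]
width: 0.392
grip_force: 60.9
```

The opening is the same, so the grip is on the upright sides. The upward force comes from the pads swinging forward as they close. I'll lift gently and check.

Call:
apply_moves(
  deltas=[
    [0,0,-3,0,0,0,28],
    [0,0,-6,0,0,0,28],
    [0,0,-9,0,0,0,28],
    [0,0,-12,0,0,0,28],
    [0,0,-15,0,0,0,28],
    [0,0,-15,0,0,0,28],
  ],
)

```text
t: 7.35
tcp_pos: [0.5692, -0.3271, 0.0138]
orientation: [0.707, 0.707, 0.0, 0.0]
wrist_force: [0.5, -0.2, -0.3]
width: 0.394
grip_force: 59.6
```

```bash
python3 - <<'E'
from h import *
o=bot.get_obs();print(o["tcp_pos"].round(4),o["width"],o["wrist_force"].round(2),o["grip_force"])
for n in ("side","scene"):
    K,T,_=cam(n); a,d=capture(n); C=cloud(K,T,d)
    m=((a.min(2)>60)&(np.hypot(C[...,0]-.569,C[...,1]+.327)<.03)&(C[...,2]<.06)).astype(np.uint8)
    k,l,s,c=cv2.connectedComponentsWithStats(m); i=1+np.argmax(s[1:,4]); P=C[l==i]; print(n,s[i],np.percentile(P[:,2],[5,50,98]).round(4),np.median(P,0).round(4))
E
```

```text
[ 0.5692 -0.3271  0.0138] 0.3944262217066902 [ 0.49 -0.18 -0.31] 59.59442491061054
side [369 350  20  20 240] [0.0193 0.034  0.0467] [ 0.5638 -0.3364  0.034 ]
scene [146 340  10   8  27] [0.0221 0.0296 0.0486] [ 0.5779 -0.3421  0.0296]
```

The opal is held and rose about 15 mm with the hand. Next I carry it over to the left bay.

Call:
apply_moves(
  deltas=[
    [0,0,-15,0,0,0,28],
    [0,0,-45,0,0,0,28],
    [0,0,-80,0,0,0,28],
    [0,0,-115,0,0,0,28],
    [15,0,-145,0,0,0,28],
    [40,2,-146,0,0,0,28],
    [75,4,-146,0,0,0,28],
    [115,5,-146,0,0,0,28],
  ],
)

```text
t: 8.25
tcp_pos: [0.574, -0.2114, 0.1606]
orientation: [0.707, 0.707, 0.0, 0.001]
wrist_force: [1.0, 1.1, 0.3]
width: 0.393
grip_force: 59.7
```

Call:
apply_moves(
  deltas=[
    [40,2,0,0,0,0,28],
    [80,3,0,0,0,0,28],
    [120,5,0,0,0,0,28],
    [160,6,0,0,0,0,28],
    [200,8,0,0,0,0,28],
    [240,9,0,0,0,0,28],
    [280,11,0,0,0,0,28],
    [320,12,0,0,0,0,28],
  ],
)

```text
t: 9.05
tcp_pos: [0.586, 0.1097, 0.1605]
orientation: [0.707, 0.707, 0.0, 0.0]
wrist_force: [0.6, -0.2, -0.8]
width: 0.394
grip_force: 59.7
```

Call:
apply_moves(
  deltas=[
    [35,1,0,0,0,0,28],
    [65,2,0,0,0,0,28],
    [88,3,0,0,0,0,28],
    [101,4,0,0,0,0,28],
    [101,4,0,0,0,0,28],
    [101,4,0,0,0,0,28],
  ],
)

```text
t: 9.65
tcp_pos: [0.59, 0.2083, 0.1595]
orientation: [0.707, 0.707, -0.0, 0.0]
wrist_force: [1.0, 0.2, -1.0]
width: 0.391
grip_force: 59.7
```

```bash
python3 - <<'E'
from h import *
o=bot.get_obs();print(o["tcp_pos"].round(4),o["width"],o["wrist_force"].round(2),o["grip_force"],o["t"])
K,T,_=cam("wrist"); b,d=capture("wrist"); C=cloud(K,T,d)
a,_=capture("side")
# predicted bay floor corners
c0=np.array([.5853,.1412]); an=np.deg2rad(85.25); yd=np.array([np.cos(an),np.sin(an)]); xd=np.array([yd[1],-yd[0]])
for x,y in ((-.07,.14),(.07,.14),(.07,.004),(-.07,.004)):
    q=proj(K,T,[*(c0+x*xd+y*yd),.05]); cv2.circle(b,(int(q[0]),int(q[1])),4,(0,0,255),1)
# floor height in the bay from depth
m=(np.hypot(C[...,0]-.5906,C[...,1]-.2088)<.06)&(d>0); print(np.percentile(C[m][:,2],[5,20,50]).round(4), m.sum())
c=np.zeros((420,800,3),np.uint8); c[:,:560]=b; c[:240,560:]=cv2.resize(a[80:260,220:400],(240,240))
cv2.imwrite("pics/over.png",c)
E
```

```text
[0.59   0.2083 0.1595] 0.39069775645190324 [ 0.99  0.23 -0.97] 59.726819365751 9.65
[0.01   0.1621 0.2171] 69168
```

View pics/over.png

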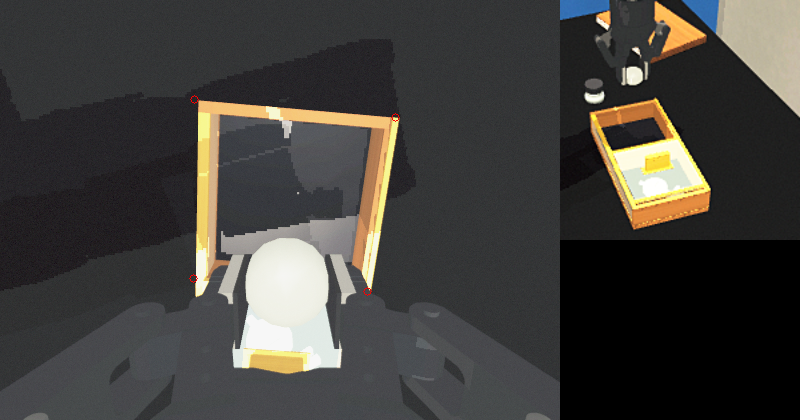

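The wrist view shows the opal held upright over the empty bay. The predicted rim corners (red) fall on the real ones within a few pixels. I'll check the floor height with the depth image, and across views with a second wrist position on the way down.

```bash
python3 - <<'E'
from h import *
K,T,_=cam("wrist"); b,d=capture("wrist"); C=cloud(K,T,d)
P=C[140:220,235:280][d[140:220,235:280]>0]; print("floor z",np.percentile(P[:,2],[10,50,90]).round(4),"xy",P.mean(0).round(4))
K,T,_=cam("scene"); p,d=capture("scene"); C=cloud(K,T,d)
m=(abs(C[...,0]-.60)<.03)&(abs(C[...,1]-.21)<.04)&(d>0)&(C[...,2]<.03); print("scene floor",m.sum(),np.percentile(C[m][:,2],[10,50,90]).round(4) if m.any() else "")
E
```

```text
floor z [0.0096 0.0105 0.0114] xy [0.5654 0.2229 0.0105]
scene floor 665 [0.0087 0.0115 0.0139]
```

Call:
apply_moves(
  deltas=[
    [0,0,35,0,0,0,28],
    [0,0,70,0,0,0,28],
    [0,0,95,0,0,0,28],
    [0,0,115,0,0,0,28],
    [0,0,125,0,0,0,28],
    [0,0,132,0,0,0,28],
    [0,0,132,0,0,0,28],
    [0,0,132,0,0,0,28],
  ],
)

```text
t: 10.65
tcp_pos: [0.5905, 0.2091, 0.0282]
orientation: [0.707, 0.707, 0.001, 0.0]
wrist_force: [0.1, 0.4, 0.4]
width: 0.392
grip_force: 59.7
```

Call:
apply_moves(
  deltas=[
    [0,0,4,0,0,0,28],
    [0,0,8,0,0,0,28],
    [0,0,11,0,0,0,28],
    [0,0,13,0,0,0,28],
    [0,0,14,0,0,0,28],
    [0,0,14,0,0,0,28],
  ],
)

```text
t: 11.25
tcp_pos: [0.5899, 0.209, 0.0131]
orientation: [0.707, 0.707, -0.0, -0.0]
wrist_force: [0.5, 0.3, -0.5]
width: 0.393
grip_force: 59.7
```

Call:
apply_moves(
  deltas=[
    [0,0,1,0,0,0,28],
    [0,0,2,0,0,0,28],
    [0,0,2,0,0,0,28],
  ],
)

```text
t: 11.55
tcp_pos: [0.5901, 0.2091, 0.0115]
orientation: [0.707, 0.707, 0.0, 0.0]
wrist_force: [-0.7, -1.3, 2.3]
width: 0.396
grip_force: 61.1
```

Contact with the floor (2.3 N). I'll release slowly and then rise.

Call:
apply_moves(
  deltas=[
    [0,0,0,0,0,0,34],
    [0,0,0,0,0,0,37],
    [0,0,0,0,0,0,40],
    [0,0,0,0,0,0,46],
    [0,0,0,0,0,0,54],
    [0,0,0,0,0,0,54],
    [0,0,-10,0,0,0,54],
    [0,0,-20,0,0,0,54],
  ],
)

```text
t: 12.35
tcp_pos: [0.59, 0.209, 0.0321]
orientation: [0.707, 0.707, -0.0, -0.0]
wrist_force: [1.0, -0.7, 0.1]
width: 0.63
grip_force: 0.0
```

Call:
apply_moves(
  deltas=[
    [0,0,-40,0,0,0,54],
    [0,0,-80,0,0,0,54],
    [0,0,-110,0,0,0,40],
    [-30,0,-110,0,0,0,0],
    [-60,0,-110,0,0,0,0],
    [-60,0,-110,0,0,0,0],
    [-60,0,-110,0,0,0,0],
  ],
)

```text
t: 13.05
tcp_pos: [0.5902, 0.1488, 0.1422]
orientation: [0.708, 0.707, 0.0, 0.0]
wrist_force: [0.6, -0.3, -0.4]
width: 0.001
grip_force: 0.0
```

```bash
python3 fin.py; python3 - <<'E'
from h import *
K,T,_=cam("wrist"); b,d=capture("wrist"); C=cloud(K,T,d)
m=((b.min(2)>80)&(np.hypot(C[...,0]-.59,C[...,1]-.209)<.05)&(C[...,2]<.045)&(d>0)).astype(np.uint8)
k,l,s,c=cv2.connectedComponentsWithStats(m); i=1+np.argmax(s[1:,4]); P=C[l==i]; print(c[i],s[i],"top",np.percentile(P[:,2],98).round(4),P.mean(0).round(4),onplane(K,T,*c[i],.021).round(4))
a=cv2.imread("last_side.png"); v=np.zeros((420,800,3),np.uint8); v[:,:560]=b; v[:240,560:]=cv2.resize(a[80:260,220:400],(240,240)); cv2.imwrite("pics/placed.png",v)
E
```

```text
scene 157 [0.5817 0.0766] [0.0111 0.045 ] door -0.0647
side 184 [0.5789 0.0789] [0.0146 0.0448] door -0.0626
[0.5901 0.1497 0.1418] [0.17574079 0.20912081 0.06013338] 13.15
[286.674 126.686] [ 262  102   50   51 2000] top 0.0347 [0.5906 0.2099 0.0301] [0.5906 0.2097 0.021 ]
```

View pics/placed.png

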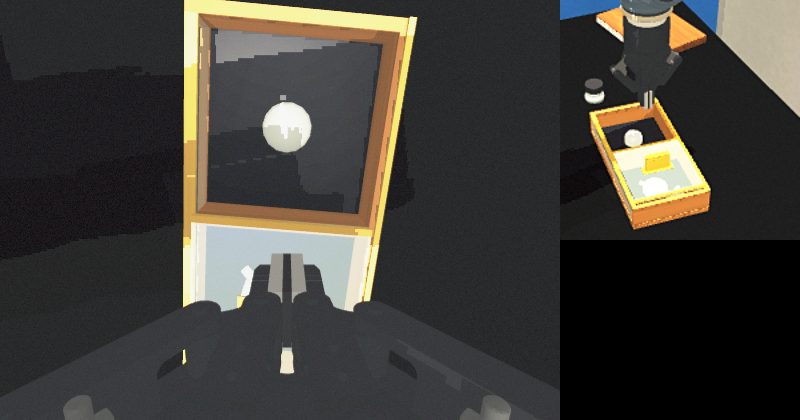

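The wrist view shows the opal upright near the middle of the left bay (287,127), top at about 35 mm. The door is still over the gauge bay. Next I go round to the fin's -y side and push the door home.

Call:
apply_moves(
  deltas=[
    [-40,-4,0,0,0,0,0],
    [-80,-8,0,0,0,0,0],
    [-108,-12,0,0,0,0,0],
    [-108,-12,0,0,0,0,0],
    [-108,-12,30,0,0,0,0],
    [-108,-12,60,0,0,0,0],
    [-108,-12,73,0,0,0,0],
    [-108,-12,73,0,0,0,0],
  ],
)

```text
t: 14.0
tcp_pos: [0.5772, 0.0419, 0.0668]
orientation: [0.707, 0.707, -0.001, -0.001]
wrist_force: [-0.4, -0.6, 0.7]
width: -0.001
grip_force: 0.0
```

Call:
apply_moves(
  deltas=[
    [15,1,0,0,0,0,0],
    [30,2,0,0,0,0,0],
    [45,4,0,0,0,0,0],
    [60,5,0,0,0,0,0],
    [75,6,0,0,0,0,0],
    [90,7,0,0,0,0,0],
    [105,8,0,0,0,0,0],
    [115,9,0,0,0,0,0],
  ],
)

```text
t: 14.8
tcp_pos: [0.5869, 0.1575, 0.0683]
orientation: [0.707, 0.707, -0.0, -0.0]
wrist_force: [0.1, -1.1, 0.6]
width: 0.001
grip_force: 0.8
```

Call:
apply_moves(
  deltas=[
    [10,1,0,0,0,0,0],
    [20,2,0,0,0,0,0],
    [28,2,0,0,0,0,0],
    [32,3,0,0,0,0,0],
    [34,3,0,0,0,0,0],
    [34,3,0,0,0,0,0],
  ],
)

```text
t: 15.4
tcp_pos: [0.59, 0.1902, 0.0683]
orientation: [0.707, 0.707, 0.0, -0.0]
wrist_force: [0.5, -0.0, -0.3]
width: 0.003
grip_force: 0.0
```

```bash
python3 fin.py
```

```text
scene 35 [0.6086 0.2007] [0.0157 0.0098] door 0.0613
side 52 [0.5742 0.1988] [0.0134 0.0331] door 0.0564
[0.5901 0.1899 0.0683] [ 0.71991478  0.53583795 -0.62889455] 15.5
```

Not home yet. I'll push on in small steps, watching the force.

Call:
apply_moves(
  deltas=[
    [1,0,0,0,0,0,0],
    [2,0,0,0,0,0,0],
    [3,0,0,0,0,0,0],
    [3,0,0,0,0,0,0],
  ],
)

```text
t: 15.9
tcp_pos: [0.5901, 0.1927, 0.0683]
orientation: [0.707, 0.707, -0.0, 0.0]
wrist_force: [1.3, -3.6, 0.2]
width: -0.006
grip_force: 1.8
```

Call:
apply_moves(
  deltas=[
    [1,0,0,0,0,0,0],
    [2,0,0,0,0,0,0],
    [2,0,0,0,0,0,0],
  ],
)

```text
t: 16.2
tcp_pos: [0.5901, 0.193, 0.0683]
orientation: [0.707, 0.707, -0.001, 0.001]
wrist_force: [1.3, -16.1, 1.5]
width: -0.005
grip_force: 7.9
```

Call:
apply_moves(
  deltas=[
    [1,0,0,0,0,0,0],
    [2,0,0,0,0,0,0],
    [2,0,0,0,0,0,0],
  ],
)

```text
t: 16.5
tcp_pos: [0.5902, 0.1932, 0.0684]
orientation: [0.707, 0.707, -0.002, 0.002]
wrist_force: [0.9, -27.7, 4.9]
width: 0.004
grip_force: 13.9
```

The door is hard against its stop: force climbs to 28 N with no motion, at the expected tool y of 193. I'll back off and lift clear, to where the arm does not hide the cabinet.

Call:
apply_moves(
  deltas=[
    [-6,0,0,0,0,0,0],
    [-20,0,0,0,0,0,0],
    [-20,0,-40,0,0,0,0],
    [-20,0,-85,0,0,0,0],
    [-60,0,-120,0,0,0,0],
    [-105,0,-150,0,0,0,0],
    [-150,0,-150,0,0,0,0],
    [-195,0,-150,0,0,0,0],
  ],
)

```text
t: 17.3
tcp_pos: [0.5901, 0.0001, 0.2198]
orientation: [0.707, 0.707, 0.001, 0.001]
wrist_force: [0.7, 0.2, 0.0]
width: -0.003
grip_force: 0.0
```

Call:
apply_moves(
  deltas=[
    [-45,0,0,0,0,0,0],
    [-60,0,0,0,0,0,0],
    [-60,0,0,0,0,0,0],
    [-60,0,0,0,0,0,0],
  ],
)

```text
t: 17.7
tcp_pos: [0.5899, -0.0573, 0.2182]
orientation: [0.707, 0.707, 0.0, -0.0]
wrist_force: [-0.1, 0.1, 0.2]
width: 0.002
grip_force: 0.0
```

```bash
python3 fin.py; python3 - <<'E'
from h import *
a=cv2.imread("last_side.png");b=cv2.imread("last_scene.png"); v=np.zeros((400,800,3),np.uint8)
v[:,:400]=cv2.resize(a[110:260,210:360],(400,400)); v[:,400:]=cv2.resize(b[140:290,245:395],(400,400)); cv2.imwrite("pics/end.png",v)
E
```

```text
scene 159 [0.5921 0.2064] [0.0123 0.0459] door 0.0656
side 159 [0.589  0.2084] [0.0134 0.0424] door 0.0672
[ 0.59   -0.0566  0.2182] [-0.10214413 -0.43872741  0.14166651] 17.8
```

View pics/end.png

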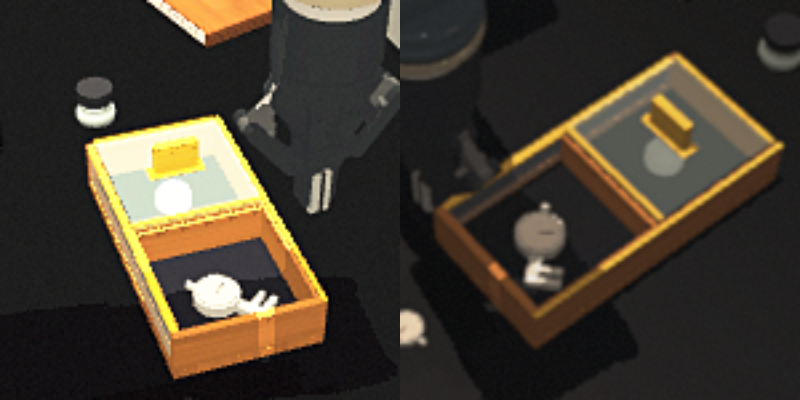

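The final view shows the door home over the left bay with the opal under the glass (172,195). The gauge is untouched in the open bay, and the hand is clear of everything.

```bash
python3 -c "
from plant import order
print(order.close_job())"
```

```text
the job is handed in; nothing more can be done
None
```

I set the opal down dome up in the free left bay, slid the door over it against its stop, left the gauge in its own bay, and handed the job in at about 18 s; the hand-in gave no verdict back.

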